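# Release the larger bearing ball from the rocker-gate dispenser

## Task

Without picking anything up, push the sliding tray of the ball dispenser along its rails until it is fully under the lane that holds the larger steel ball. Then press down that lane's black pedal with the fingertips, so that the gate at the other end of the rocker lifts and the ball rolls into the tray, and let the pedal come back up so that the gate is shut again. Keep the other gate shut with its ball behind it, do not touch the balls, and leave the things standing around in their places.

Things in the scene. Friction and masses are not known exactly. Their poses are not given: they have to be found in the camera images.
- dispenser: Fixed ball dispenser on a grey base plate 205 x 270 mm, 6 mm thick. Origin: on the work surface, midway between the lanes, 5 mm behind the plate's centre; x points from the tray side (nearest the robot) to the lanes' high ends, y to the left seen from the robot. Turned by up to 0.2 rad. Each rocker turns on a shaft along x at y = +105 or -105, z = 100 mm (brackets at x = 12 to 38, to 110 mm): gate inboard at x = 25, pedal outboard at x = -15 mm.
- lane_left (a point): Middle of the left (+y) lane's floor at its lip, dispenser x = -15, y = 45, z = 50 mm. The open dark steel lane, 34 mm wide inside with walls 24 mm high, rises at 0.3 rad from the lip over the tray to x = 104 mm, 112 mm high at most; a steel gate plate on the left rocker closes it at x = 25 mm.
- lane_right (a point): The same point of the right lane, y = -45 mm, closed by the gate of the right rocker.
- big_ball: The larger steel ball, diameter 28 mm, 90 g; origin at its centre. Waits behind the gate of the left or the right lane. Rolls out by itself within about a second once its gate is up.
- small_ball: The smaller steel ball, diameter 18 mm, 30 g; origin at its centre. Waits behind the gate of the other lane and must stay there.
- rocker_left (a joint): Left rocker, rad: 0 = gate shut and pedal up, 0.55 = end stop, pedal fully down, gate fully up. The gate clears the larger ball above about 0.45. A spring shuts it when let go; pressing the pad takes about 3 N at first and 7 N near the end stop.
- rocker_right (a joint): Right rocker, same values and behaviour as the left one.
- rocker_left_pad (a point): Middle of the top of the left pedal pad, black, 34 x 34 mm, on the outer (+y) end of the rocker, 67 mm from its shaft; moves with the rocker. 122 mm above the work surface when up, tilted inward by 0.26 rad; 86 mm high, tilted outward by 0.29 rad, when fully down. Nothing is over it.
- rocker_right_pad (a point): Middle of the top of the right rocker's pedal pad on the outer (-y) end, mirror image of the left.
- tray (a joint): Slide of the tray along the dispenser's y, m: +0.045 = end stop under the left lane, -0.045 = end stop under the right lane; starts near the middle. Friction about 1.5 N; it stays where it is left.
- tray_mid (a point): Centre of the tray's open top, 41 mm above the work surface, at dispenser x = -55 mm. The grey tray is 84 mm (dispenser x) by 66 mm (y) by 30 mm high, walls 3 mm, underside at 11 mm. Each side wall has a raised cheek, 81 mm high, at dispenser x = -94 to -52 mm; push on the outside of one (middle about 60 mm high). Rails 11 mm high run along y under the tray.
- pillar_edge (a point): Fixed: near right corner of the building's pillar, which rises past the robot from the floor; it fills world x = 0.516 to 0.86, y = 0.367 to 0.52. Never moves.
- case_corner (a point): Fixed: far right top corner of the big tool case, which fills world x = 0.20 to 0.437 (latches to 0.45), y = -0.155 to 0.205, up to z = 0.186. Never moves.
- xlr0: Bystander: a loose standing cable connector, 20 mm thick and 68 mm tall, about 175 mm left of the dispenser's middle; tips easily. Origin at the centre of its underside.
- padlock: Bystander: a loose padlock lying flat, 90 x 46 x 22 mm, about 185 mm right of the dispenser's middle. Origin at the centre of its underside.
- pvc_tape0: Bystander: a loose roll of tape, 63 mm wide and 19 mm high, left of the dispenser, behind its left pedal. Origin at the centre of its underside.

How it is judged (in metres and radians):
On the way, in this order (a step that is already met when the one before it is completed fails the run):
1. the tray is under the larger ball's lane while both gates are shut (y of big_ball in the frame of tray_mid between -0.019 and 0.019 m and x of big_ball in the frame of dispenser above 0.03 m and value of joint each of rocker_left, rocker_right below 0.1 rad), for 0.2 s.
2. the pedal of the larger ball's lane is pressed by the robot and its gate is being lifted (over 0.25 rad) (((y of big_ball in the frame of dispenser above 0 m and value of joint rocker_left above 0.25 rad and contact force between the fingers and rocker_left above 0.5 N) or (y of big_ball in the frame of dispenser below 0 m and value of joint rocker_right above 0.25 rad and contact force between the fingers and rocker_right above 0.5 N))), for 0.1 s.
3. the larger ball lies in the tray (z of big_ball in the frame of tray_mid below -0.003 m and x of big_ball in the frame of tray_mid between -0.042 and 0.042 m and y of big_ball in the frame of tray_mid between -0.033 and 0.033 m), for 0.2 s.
At the end, for the whole second after the job is handed in: The larger ball lies at rest (under 50 mm/s) in the tray, which is still within 20 mm of its end stop under that lane; both rockers are back within 0.06 rad of shut; the smaller ball is still behind its gate (all of step 3 and linear speed of big_ball below 0.05 m/s and value of joint each of rocker_left, rocker_right below 0.06 rad and x of small_ball in the frame of dispenser above 0.03 m and ((y of small_ball in the frame of dispenser above 0 m and value of joint tray below -0.025 m) or (y of small_ball in the frame of dispenser below 0 m and value of joint tray above 0.025 m))); the robot touches nothing.
It fails at once if the gate of the smaller ball's lane is lifted (rocker over 0.12 rad) ((y of small_ball in the frame of dispenser above 0 m and value of joint rocker_left above 0.12 rad) or (y of small_ball in the frame of dispenser below 0 m and value of joint rocker_right above 0.12 rad)).
It fails at once if the smaller ball leaves its place behind the gate (x of small_ball in the frame of dispenser below 0.03 m).
It fails at once if the robot touches a ball (contact force between any of the fingers, the arm and big_ball above 0.3 N or contact force between any of the fingers, the arm and small_ball above 0.3 N).
It fails at once if a ball is lifted (height (world z) of any of big_ball, small_ball above 0.13 m).
It fails at once if a bystander is moved by more than 20 mm or tipped over (distance of any of xlr0, padlock, pvc_tape0 from where it was at the start of the episode above 0.02 m or angle between xlr0's own z axis and vertical above 0.4 rad).
It also fails if it takes over 45 s, if anything falls off the work surface, if the arm or the gripper's body presses on something with over 40 N, if the wrist force passes 120 N, or if a joint passes its speed limit or range.

## Robot

A 6-joint arm with a two-finger parallel gripper is mounted at the origin on a cart in front of the work surface, level with it; the furniture and walls round the work are solid. World frame = base frame: x ahead of the robot, y to its left, z up, the work surface at z = 0. Lengths are in mm, angles in rad, forces in N, time in s.
With the tool pointing down it reaches from about 350 to 925 mm from the base axis. Payload 6.4 kg.
Tool frame: the origin (TCP) lies at the very end of the fingers, on their centre line; the grasp point (between the pads) lies 19 mm behind it (r.hold_point_z is the distance from the TCP to the grasp point, in mm); z points along the fingers, y is the line along which they close (so a half turn about z gives the same grasp; the last joint's range is limited). The gripper opens to 85 mm and grips with 20 to 120 N. Pads are 22 mm wide; open, the fingers measure 114 mm over their backs; the gripper's body (76 mm by 85 mm) begins 54 mm behind the grasp point. The pads swing forward as they close: fully open they stand 13 mm farther back than shut.
Start: joints at [0.947, 0.245, 1.558, -0, 1.339, -0.174], TCP at [282.609, 585.36, 231.29] pointing down, gripper open.
Joint ranges: [-3.13, 3.13], [-1.02, 2.26], [0.13, 2.54], [-0.95, 4.09], [0.21, 2.88], [-2.74, 2.74]. Speed limits (rad/s): [2.57, 2.57, 3.14, 3.14, 3.14, 3.14].

## Interface

Orientations are given as [roll, pitch, yaw] about the fixed x, y, z axes, in that order (R = Rz(yaw) Ry(pitch) Rx(roll)).
In Python, from workcell import r, camera gives the robot as it stands.
- The arm moves only by the tool jog_arm, never from a script. Its argument "deltas" is a list that holds one entry, the list of rows, each a list of 7 numbers: the shift along the tool's x, y, z scaled (see below), then the turn, a rotation vector about the tool's x, y, z scaled (see below), then the finger opening in mm, from 0 to 85.4. A call has 1 to 20 rows; each row is the pose to reach, as a shift and turn from the pose commanded when the call began, along the tool's axes at that moment; what a row does not reach only later rows make up. The controller multiplies each number of a shift by 40 cm and each number of a turn by 120 degrees. A row lasts 1/10 s, in which the tool goes at most 50 mm and 8.59 degrees, less where a joint would pass 70% of its speed; a pose out of reach is approached as far as the arm can. A call with a number of a shift or a turn outside -1 to 1 is refused whole. A call with a gripper value outside its range is refused whole. The fingers move at their own pace and stop on an object; the grip force is fixed at half the most. Time passes only in rows, so rows that repeat a pose let the fingers close. It gives the time, the measured TCP pose, the force, the opening and the grip force at its end, in the units of the state.
- r.get_state(): the state, without advancing time (a new reading comes with each control period).
- camera(name): name is "scene" or "top" or "wrist"; returns a dict with "frame" (420x560x3 uint8, red, green, blue), "depth" (420x560 float32, mm along the optical axis (not along the pixel's ray), 0 where there is no reading), "vfov" (degrees; the focal length in pixels is half the picture's height over the tangent of half this angle, whatever the lens; pixels are square), "cx", "cy" (the principal point, pixels), "D" ([k1, k2, p1, p2, k3] as OpenCV has them; the pictures are not rectified), "pose" (4x4, takes a point from camera to world coordinates). Camera axes: x right, y up, looking along -z (the intrinsics and any distortion apply to the point x, -y, -z); pixel columns grow to the right and rows downward; lengths in mm; the calibration is good to about 2 mm. A picture is of the moment at which its call begins.
- r.hand_in(): hands the job in; it is judged then, once.
The state is a dict: "t": time; "joint_pos": joint angles; "joint_vel": joint speeds; "joint_torque": joint torques, N m; "tcp_pos": TCP position; "eef_rot": TCP orientation; "ft_force": force on the tool from outside, world axes, zero at the start; "moment": the same for the moment, N m; "width": finger opening in mm; "grip_force": force on a finger pad.
Only numpy, scipy, OpenCV 4.12 (cv2) and the standard library are available. Lean on these libraries where they do the work, as an engineer would, in place of code of your own. Each camera call takes 0.05 s, during which the arm holds its last target. There are 200 camera calls.

## Working session

There is one attempt and no reset: what is moved stays moved. The work goes in short steps, Python scripts to look and compute and a tool call to move; the robot and the scene stay as the last step left them, time stands still between calls to the robot, and variables do not carry over. Pictures are saved under pics/ and viewed, at most 10 in all, crops included, and the job is handed in when it is done.

Besides the shell and the picture viewer there is one more tool, called after ">>>" as name(argument=value, ...), one argument or row to a line, values as JSON. jog_arm: Moves the arm, as the interface text tells. Shifts and turns lie within -1 to 1; 1 stands for 40 cm of shift or 120 degrees of turn. Its arguments: {"type":"object","properties":{"deltas":{"type":"array","items":{"type":"array","items":{"type":"array","items":{"type":"number"}}}}},"required":["deltas"]}

```bash
mkdir -p pics; cat > h.py <<'E'
import numpy as np, cv2
from workcell import r, camera
def K(c):
    f=210/np.tan(np.radians(c["vfov"])/2); return np.array([[f,0,c["cx"]],[0,f,c["cy"]],[0,0,1.]])
def cloud(c):
    h,w=c["depth"].shape; uv=np.stack(np.meshgrid(np.arange(w),np.arange(h)),-1).reshape(-1,1,2).astype(np.float64)
    n=cv2.undistortPoints(uv,K(c),np.array(c["D"],float)).reshape(h,w,2); d=c["depth"].astype(float)
    P=np.stack([n[...,0]*d,-n[...,1]*d,-d],-1); M=np.array(c["pose"])
    return P@M[:3,:3].T+M[:3,3]
def proj(c,p):
    M=np.linalg.inv(np.array(c["pose"])); q=np.atleast_2d(p)@M[:3,:3].T+M[:3,3]; q=q*[1,-1,-1]
    return cv2.projectPoints(q,np.zeros(3),np.zeros(3),K(c),np.array(c["D"],float))[0].reshape(-1,2)
E
python3 - <<'E'
from h import *
for n in("top","scene"):
    c=camera(n); np.savez("pics/"+n,**{k:np.array(v) for k,v in c.items()}); cv2.imwrite(f"pics/{n}.png",c["frame"][...,::-1])
    print(n,c["pose"][:3,3] if hasattr(c["pose"],'shape') else c["pose"])
s=r.get_state();print(s["tcp_pos"],s["eef_rot"],s["t"])
E
```

```text
top [ 317.45189482   56.15800338 1135.71058945]
scene [-252.30883417  908.12751759 1016.28005086]
[282.30130695 584.92561963 230.25951362] [-3.13978826e+00 -2.98583531e-04  2.69178150e+00] 0.1
```

View pics/top.png

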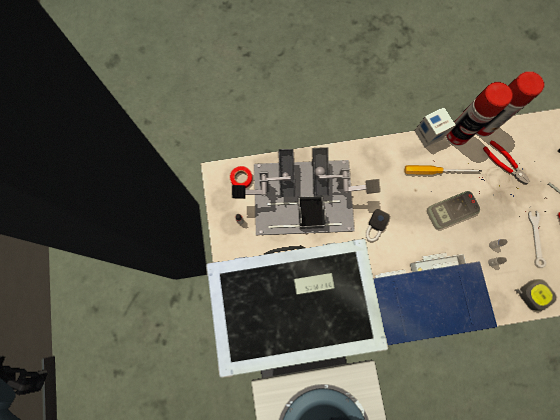

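View pics/scene.png

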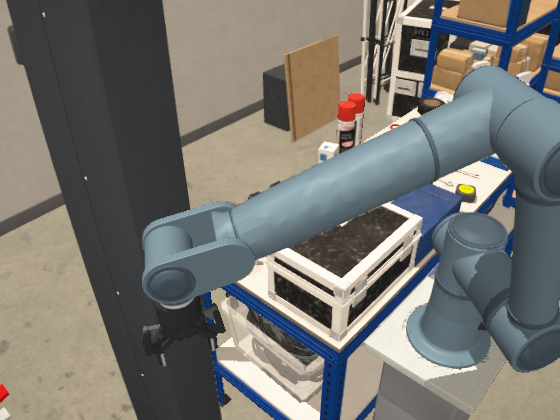

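The top picture shows the dispenser around (303,197), the tray at (312,212), the tape at (241,177), the connector at (239,218) and the padlock at (377,223). The scene view shows the arm beside the pillar. Next I'll measure and zoom in.

```bash
python3 - <<'E'
from h import *
c=dict(np.load("pics/top.npz")); P=cloud(c); 
cv2.imwrite("pics/topz.png",cv2.resize(c["frame"][140:250,225:395,::-1],None,fx=4.7,fy=4.7,interpolation=cv2.INTER_CUBIC)[:600,:800])
z=P[...,2]; reg=np.zeros(z.shape,bool); reg[145:245,225:395]=1
f=c["frame"].astype(int); print("zhist",np.histogram(z[reg],bins=[-20,-4,4,9,20,40,60,90,130,200])) 
for nm,u,v in [("plateish",260,170),("padL",238,192),("padR",373,186),("tape",241,170),("xlr",239,218),("padlock",377,220),("ballR",320,172),("ballL",287,175),("table",340,240),("cheekR",323,212)]: print(nm,P[v,u].round(0))
# plate: grey surface z 3..9
m=reg&(abs(z-6)<2.5)&(f.max(2)-f.min(2)<25)
m=cv2.morphologyEx(m.astype(np.uint8),cv2.MORPH_OPEN,np.ones((2,2)))>0
q=P[m][:,:2]; print(len(q)); rr=cv2.minAreaRect(q.astype(np.float32)); print(rr, cv2.boxPoints(rr))
E
```

```text
zhist (array([ 278, 7791, 3438, 1408,  549,  441,  994, 1235,  148]), array([-20,  -4,   4,   9,  20,  40,  60,  90, 130, 200]))
plateish [699.  53.   4.]
padL [611. 116. 123.]
padR [ 572. -219.  124.]
tape [701. 105.  23.]
xlr [558. 127.  65.]
padlock [ 503. -238.   20.]
ballR [ 639. -100.   93.]
ballL [648. -14.  81.]
table [ 468. -133.   -2.]
cheekR [542. -94.  47.]
2482
((504.6063537597656, -44.167755126953125), (268.2074279785156, 395.24810791015625), 83.26856994628906) [[ 292.62558 -154.18242]
 [ 685.14905 -200.51164]
 [ 716.58716   65.84691]
 [ 324.06366  112.17613]]
```

View pics/topz.png

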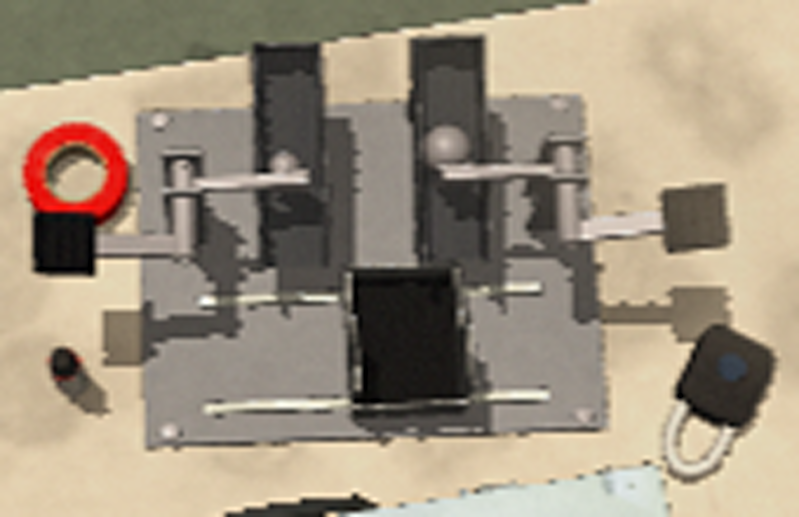

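The big ball is in the right lane (crop (447,143)) and the small one in the left (285,163). So the tray goes right (−y), pushed on its left cheek, and the right pedal gets pressed.

```bash
cat >> h.py <<'E'
def ray(c,uv,z):
    n=cv2.undistortPoints(np.array(uv,float).reshape(-1,1,2),K(c),np.array(c["D"],float)).reshape(-1,2)
    M=np.array(c["pose"]); d=np.c_[n[:,0],-n[:,1],-np.ones(len(n))]@M[:3,:3].T; o=M[:3,3]
    return o+d*((np.broadcast_to(z,len(d))-o[2])/d[:,2])[:,None]
E
python3 - <<'E'
from h import *
c=dict(np.load("pics/top.npz"))
g=lambda L:np.array(L)/4.706+[225-.4,140-.4]
k=ray(c,g([(140,112),(582,97),(605,430),(147,447)]),6); print(k.round(1))
for i in range(4): print(np.linalg.norm(k[i]-k[i-1]).round(1))
print("yaws",[np.arctan2(-d[0],d[1]) + 0 for d in (k[0]-k[1],k[3]-k[2])],[np.arctan2(d[1],d[0]) for d in (k[0]-k[3],k[1]-k[2])])
p=ray(c,g([(65,243),(697,217)]),122);print("pads",p.round(1),np.linalg.norm(p[0]-p[1]), np.arctan2(-(p[0]-p[1])[0],(p[0]-p[1])[1]))
yaw=np.mean([np.arctan2(k[0][1]-k[3][1],k[0][0]-k[3][0]),np.arctan2(k[1][1]-k[2][1],k[1][0]-k[2][0]),np.arctan2(-(p[0]-p[1])[0],(p[0]-p[1])[1])])
ex=np.array([np.cos(yaw),np.sin(yaw)]);ey=np.array([-ex[1],ex[0]])
print("yaw",yaw,"origin plate",k[:,:2].mean(0)+5*ex,"origin pads",p[:,:2].mean(0)+15*ex)
print("balls",ray(c,g([(447,143),(285,163)]),[85,80]).round(0))
print("tray top corners",ray(c,g([(350,268),(462,266),(468,402),(357,405)]),41).round(0))
print("xlr,lock,tape",ray(c,g([(65,362),(725,375),(75,172)]),[68,20,19]).round(0))
E
```

```text
[[ 720.3   66.2    6. ]
 [ 687.6 -197.9    6. ]
 [ 486.  -171.6    6. ]
 [ 517.8   91.5    6. ]]
204.1
266.1
203.4
265.0
yaws [np.float64(-0.12315688196133168), np.float64(-0.12029367384943335)] [np.float64(-0.12434374848591812), np.float64(-0.12968973741855988)]
pads [[ 612.7  115.1  122. ]
 [ 573.8 -219.1  122. ]] 336.4212523914902 -0.11583405572426522
yaw -0.12328918054291442 origin plate [607.89295782 -53.54151745] origin pads [608.12259892 -53.83352428]
balls [[ 647. -101.   85.]
 [ 651.  -10.   80.]]
tray top corners [[ 596.  -39.   41.]
 [ 587. -103.   41.]
 [ 509.  -92.   41.]
 [ 517.  -30.   41.]]
xlr,lock,tape [[ 561.  127.   68.]
 [ 505. -243.   20.]
 [ 685.  109.   19.]]
```

```bash
cat >> h.py <<'E'
from scipy.spatial.transform import Rotation as R
YAW=-0.122; O=np.array([608.,-53.7])
def loc(x,y): e=np.array([np.cos(YAW),np.sin(YAW)]); return O+x*e+y*np.array([-e[1],e[0]])
def go(*pts):   # world targets, tool y along dispenser x
    s=r.get_state(); A=R.from_euler("xyz",s["eef_rot"]); T=R.from_euler("xyz",[np.pi,0,YAW+np.pi/2])
    print("tcp",np.round(s["tcp_pos"],1),"F",np.round(s["ft_force"],1),"t",s["t"])
    for p in pts: print(np.round(p,0),(A.inv().apply(np.array(p)-s["tcp_pos"])/400).round(4),((A.inv()*T).as_rotvec(degrees=True)/120).round(4))
E
python3 -c "
from h import *
go((210,430,330),(400,200,330),(*loc(-68,45),200))"
```

```text
tcp [282.3 584.9 230.3] F [-0.1  0.   0.3] t 0.1
[210 430 330] [-0.0056 -0.4278 -0.2486] [-8.000e-04  4.000e-04  5.935e-01]
[400 200 330] [-0.6833 -0.7391 -0.2482] [-8.000e-04  4.000e-04  5.935e-01]
[546.  -1. 200.] [-1.2303 -1.0318  0.0771] [-8.000e-04  4.000e-04  5.935e-01]
```

>>> jog_arm(
  deltas=[
    [[0,-0.1,-0.1,0,0,0,0],[0,-0.21,-0.2,0,0,0,0],[0,-0.32,-0.25,0,0,0.06,0],[0,-0.43,-0.25,0,0,0.12,0],[0,-0.43,-0.25,0,0,0.18,0],[-0.085,-0.47,-0.25,0,0,0.25,0],[-0.17,-0.51,-0.25,0,0,0.31,0],[-0.255,-0.55,-0.25,0,0,0.37,0],[-0.34,-0.585,-0.25,0,0,0.43,0],[-0.425,-0.625,-0.25,0,0,0.49,0],[-0.51,-0.66,-0.25,0,0,0.55,0],[-0.595,-0.7,-0.25,0,0,0.5935,0],[-0.68,-0.74,-0.25,0,0,0.5935,0],[-0.68,-0.74,-0.25,0,0,0.5935,0],[-0.68,-0.74,-0.25,0,0,0.5935,0]],
  ],
)

```text
t: 1.6
tcp_pos: [398.9, 200.0, 330.8]
eef_rot: [-3.14, 0.0, 1.447]
ft_force: [-0.2, -0.1, -0.1]
width: -0.2
grip_force: 0.0
```

```bash
python3 -c "
from h import *
go((*loc(-68,45),220),(*loc(-68,45),55),(*loc(-68,2),55))"
```

```text
tcp [398.9 200.  330.8] F [-0.2 -0.1 -0.1] t 1.6
[546.  -1. 220.] [-0.4526  0.4272  0.2766] [-0.0006  0.     -0.0009]
[546.  -1.  55.] [-0.4526  0.4276  0.6891] [-0.0006  0.     -0.0009]
[541. -43.  55.] [-0.5601  0.4278  0.6891] [-0.0006  0.     -0.0009]
```

>>> jog_arm(
  deltas=[
    [[-0.09,0.085,0,0,0,0,0],[-0.18,0.17,0,0,0,0,0],[-0.27,0.255,0,0,0,0,0],[-0.36,0.34,0.05,0,0,0,0],[-0.453,0.427,0.12,0,0,0,0],[-0.453,0.427,0.2,0,0,0,0],[-0.453,0.427,0.277,0,0,0,0],[-0.453,0.427,0.277,0,0,0,0],[-0.453,0.427,0.277,0,0,0,0]],
  ],
)

```text
t: 2.5
tcp_pos: [546.2, 1.0, 220.9]
eef_rot: [-3.141, -0.0, 1.45]
ft_force: [-0.3, 0.2, 0.9]
width: -0.1
grip_force: 0.0
```

```bash
python3 - <<'E'
from h import *
go((*loc(-68,45),55),(*loc(-68,2),55))
c=camera("wrist"); f=c["frame"][...,::-1].copy()
# expected: cheek-left top edge corners, left pad, right pad, fingertip
pts=[(*loc(-94,14),81),(*loc(-52,14),81),(*loc(-68,45),55),(*loc(-15,172),122),(*loc(-15,-172),122),(*loc(-15,-45),50),(*loc(0,45),60)]
for p in proj(c,pts): 
    cv2.drawMarker(f,tuple(int(v) for v in p),(0,255,0),0,12); print(p.round())
cv2.imwrite("pics/w1.png",f)
E
```

```text
tcp [546.2   1.  220.9] F [-0.3  0.2  0.9] t 2.5
[546.  -1.  55.] [-4.600e-03  3.000e-04  4.147e-01] [-0.0002 -0.0001  0.0008]
[541. -43.  55.] [-1.121e-01  1.000e-04  4.147e-01] [-0.0002 -0.0001  0.0008]
[254. 229.]
[299. 229.]
[282. 190.]
[362.  33.]
[333. 413.]
[330. 268.]
[352. 191.]
```

View pics/w1.png

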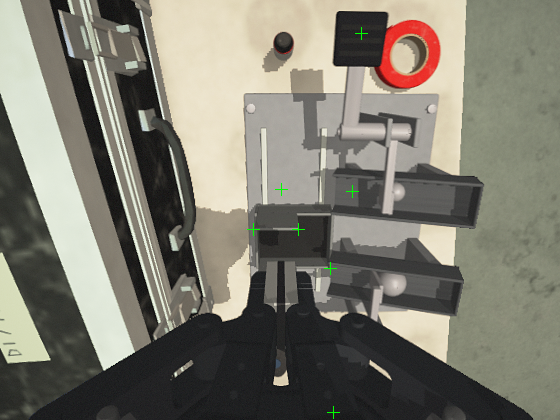

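The wrist view matches the estimate: the left cheek's top edge is at row 227, columns 254–299, and the left pad sits on its marker at (362,33). The descent point (282,190) is clear. Next I go down and push.

>>> jog_arm(
  deltas=[
    [[0,0,0.1,0,0,0,0],[0,0,0.2,0,0,0,0],[0,0,0.3,0,0,0,0],[0,0,0.38,0,0,0,0],[0,0,0.415,0,0,0,0],[0,0,0.415,0,0,0,0],[-0.02,0,0.415,0,0,0,0],[-0.035,0,0.415,0,0,0,0],[-0.05,0,0.415,0,0,0,0],[-0.065,0,0.415,0,0,0,0],[-0.08,0,0.415,0,0,0,0],[-0.095,0,0.415,0,0,0,0],[-0.11,0,0.415,0,0,0,0],[-0.11,0,0.415,0,0,0,0],[-0.11,0,0.415,0,0,0,0]],
  ],
)

```text
t: 4.05
tcp_pos: [540.6, -44.0, 54.2]
eef_rot: [-3.141, 0.0, 1.449]
ft_force: [0.5, -0.6, -0.5]
width: 0.5
grip_force: 0.0
```

```bash
python3 - <<'E'
from h import *
go((*loc(-68,30),55))
c=camera("wrist"); f=c["frame"][...,::-1].copy()
for p in proj(c,[(*loc(-94,-12),81),(*loc(-52,-12),81)]): cv2.drawMarker(f,tuple(int(v) for v in p),(0,255,0),0,12)
cv2.imwrite("pics/w2.png",f)
E
```

```text
tcp [540.6 -44.   54.2] F [ 0.5 -0.6 -0.5] t 4.05
[544. -16.  55.] [ 0.0715  0.0002 -0.0021] [-0.0004  0.0001 -0.0001]
```

View pics/w2.png

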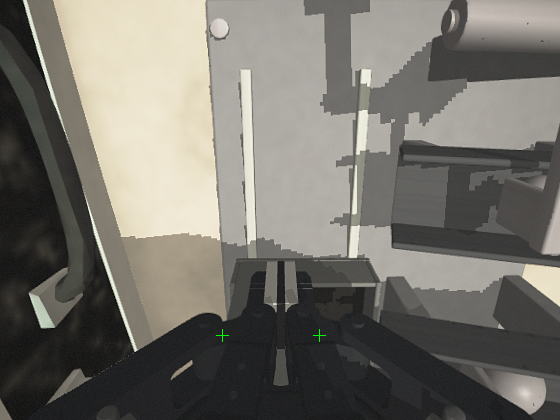

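The fingers are against the cheek at about (280,260) and the tray has moved right. I'll retreat, go up and over to the right pedal, then check.

```bash
python3 -c "
from h import *
go((*loc(-68,35),55),(*loc(-68,35),200),(*loc(-15,-171),200))"
```

```text
tcp [540.6 -43.8  54.2] F [-0.1  0.3  0. ] t 4.1
[545. -11.  55.] [ 0.0835  0.0002 -0.002 ] [-0.0004  0.0001 -0.    ]
[545. -11. 200.] [ 8.350e-02 -1.000e-04 -3.645e-01] [-0.0004  0.0001 -0.    ]
[ 572. -222.  200.] [-0.4315  0.1324 -0.3645] [-0.0004  0.0001 -0.    ]
```

>>> jog_arm(
  deltas=[
    [[0.04,0,0,0,0,0,0],[0.085,0,0,0,0,0,0],[0.085,0,-0.1,0,0,0,0],[0.085,0,-0.2,0,0,0,0],[0.085,0,-0.3,0,0,0,0],[0.085,0,-0.365,0,0,0,0],[0.0,0.02,-0.365,0,0,0,0],[-0.1,0.05,-0.365,0,0,0,0],[-0.2,0.08,-0.365,0,0,0,0],[-0.3,0.11,-0.365,0,0,0,0],[-0.4,0.132,-0.365,0,0,0,0],[-0.428,0.132,-0.365,0,0,0,0],[-0.428,0.132,-0.365,0,0,0,0],[-0.428,0.132,-0.365,0,0,0,0]],
  ],
)

```text
t: 5.5
tcp_pos: [572.5, -218.5, 200.1]
eef_rot: [-3.141, -0.001, 1.45]
ft_force: [0.4, 0.5, -0.3]
width: -0.1
grip_force: 0.0
```

```bash
python3 - <<'E'
from h import *
go((*loc(-15,-171),140),(*loc(-15,-171),90))
w=camera("wrist"); t=camera("top")
f=w["frame"][...,::-1].copy()
for p in proj(w,[(*loc(-15,-171),122),(*loc(-55,-45),41)]): cv2.drawMarker(f,tuple(int(v) for v in p),(0,255,0),0,12)
g=t["frame"][140:250,225:395,::-1]; g=cv2.resize(g,(560,362),interpolation=cv2.INTER_CUBIC)
out=np.vstack([cv2.resize(f,(400,300)),cv2.resize(g,(400,259))]); cv2.imwrite("pics/w3.png",out)
E
```

```text
tcp [ 572.5 -218.5  200.1] F [ 0.4  0.5 -0.3] t 5.5
[ 572. -222.  140.] [-0.0079  0.0006  0.1502] [-0.0004 -0.0005  0.0004]
[ 572. -222.   90.] [-0.008   0.0007  0.2752] [-0.0004 -0.0005  0.0004]
```

View pics/w3.png

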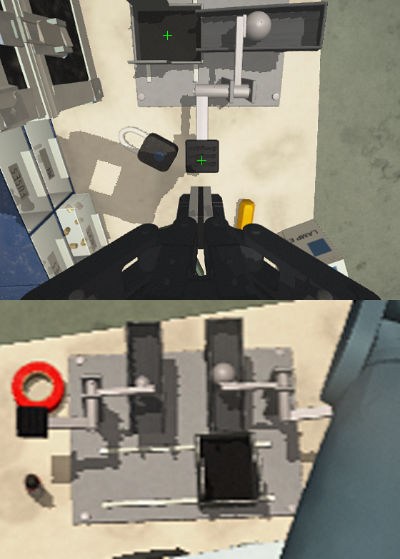

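The tray is centred on its −45 mm marker at (167,35), and the pad is at (201,156), within 3 mm of the target. Now I press.

>>> jog_arm(
  deltas=[
    [[0,0,0.08,0,0,0,0],[0,0,0.15,0,0,0,0],[0,0,0.18,0,0,0,0],[0,0,0.2,0,0,0,0],[0,0,0.22,0,0,0,0],[0,0,0.24,0,0,0,0],[0,0,0.255,0,0,0,0],[0,0,0.265,0,0,0,0],[0,0,0.27,0,0,0,0],[0,0,0.27,0,0,0,0],[0,0,0.27,0,0,0,0],[0,0,0.27,0,0,0,0],[0,0,0.27,0,0,0,0]],
  ],
)

```text
t: 6.9
tcp_pos: [573.6, -220.8, 93.9]
eef_rot: [3.139, 0.001, 1.449]
ft_force: [0.4, -0.9, 6.0]
width: -0.1
grip_force: 3.0
```

```bash
python3 - <<'E'
from h import *
go((572.5,-218.5,90))
w=camera("wrist"); t=camera("top")
g=t["frame"][140:250,225:395,::-1]
cv2.imwrite("pics/w4.png",np.vstack([cv2.resize(w["frame"][...,::-1],(400,300)),cv2.resize(g,(400,259),interpolation=cv2.INTER_CUBIC)]))
E
```

```text
tcp [ 573.6 -220.8   93.9] F [ 0.4 -0.9  6. ] t 6.9
[ 572. -218.   90.] [ 0.0055 -0.0034  0.0096] [ 0.0013  0.0005 -0.0001]
```

View pics/w4.png

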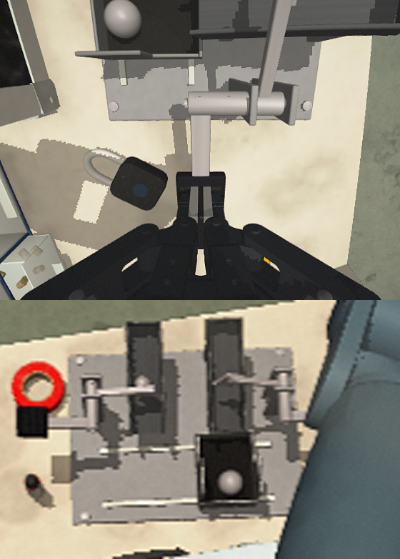

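The ball is in the tray ((121,18) in the wrist view, (230,482) in the top view). Now I let the pedal up.

>>> jog_arm(
  deltas=[
    [[0,0,-0.03,0,0,0,0],[0,0,-0.06,0,0,0,0],[0,0,-0.09,0,0,0,0],[0,0,-0.15,0,0,0,0],[0,0,-0.25,0,0,0,0],[0,0,-0.25,0,0,0,0],[0,0,-0.25,0,0,0,0],[0,0,-0.25,0,0,0,0],[0,0,-0.25,0,0,0,0],[0,0,-0.25,0,0,0,0]],
  ],
)

```text
t: 8.0
tcp_pos: [571.9, -219.7, 191.1]
eef_rot: [-3.139, -0.001, 1.449]
ft_force: [0.8, -0.2, 0.3]
width: 0.0
grip_force: 0.0
```

```bash
python3 - <<'E'
from h import *
go((572.5,-218.5,90))
w=camera("wrist"); t=camera("top")
g=t["frame"][140:250,225:395,::-1]
cv2.imwrite("pics/w5.png",np.vstack([cv2.resize(w["frame"][...,::-1],(400,300)),cv2.resize(g,(400,259),interpolation=cv2.INTER_CUBIC)]))
E
```

```text
tcp [ 571.9 -219.7  191.1] F [ 0.8 -0.2  0.3] t 8.0
[ 572. -218.   90.] [0.003  0.0017 0.2528] [-0.0011 -0.0005 -0.    ]
```

View pics/w5.png

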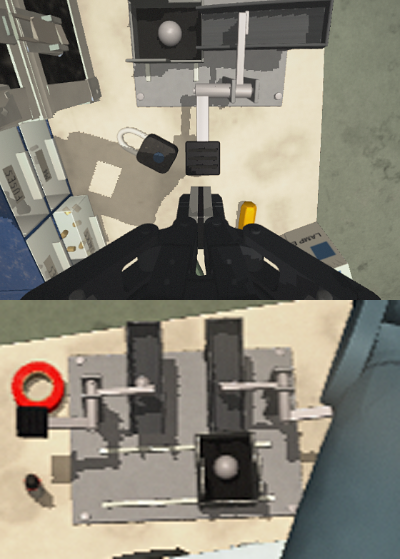

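The pedal is up at (203,157), the gate is shut, and the ball is in the tray at (170,33) but may still be rolling. I'll let it settle first.

>>> jog_arm(
  deltas=[
    [[0,0,0,0,0,0,0],[0,0,0,0,0,0,0],[0,0,0,0,0,0,0],[0,0,0,0,0,0,0],[0,0,0,0,0,0,0],[0,0,0,0,0,0,0],[0,0,0,0,0,0,0],[0,0,0,0,0,0,0],[0,0,0,0,0,0,0],[0,0,0,0,0,0,0],[0,0,0,0,0,0,0],[0,0,0,0,0,0,0],[0,0,0,0,0,0,0],[0,0,0,0,0,0,0],[0,0,0,0,0,0,0],[0,0,0,0,0,0,0],[0,0,0,0,0,0,0],[0,0,0,0,0,0,0],[0,0,0,0,0,0,0],[0,0,0,0,0,0,0]],
  ],
)

```text
t: 10.1
tcp_pos: [572.6, -220.1, 192.5]
eef_rot: [3.142, 0.0, 1.449]
ft_force: [-0.6, 1.1, -0.4]
width: 0.2
grip_force: 0.0
```

```bash
python3 - <<'E'
from h import *
def b():
    c=camera("wrist"); g=cv2.medianBlur(cv2.cvtColor(c["frame"],cv2.COLOR_RGB2GRAY),3)[10:85,195:275]
    m=(g>110).astype(np.uint8); n,_,s,ce=cv2.connectedComponentsWithStats(m)
    return [(s[i,4],(ce[i]+[195,10]).round(2)) for i in range(1,n) if s[i,4]>150]
for _ in range(6): print(b())
E
```

```text
[(np.int32(756), array([236.3 ,  43.77]))]
[(np.int32(759), array([236.29,  43.83]))]
[(np.int32(756), array([236.26,  43.77]))]
[(np.int32(754), array([236.22,  43.8 ]))]
[(np.int32(756), array([236.32,  43.78]))]
[(np.int32(755), array([236.29,  43.79]))]
```

The ball is at rest.

```bash
python3 -c "
from workcell import r
print(r.hand_in())"
```

```text
the job is handed in; nothing more can be done
None
```

The larger ball is at rest in the tray under the right lane, with both gates shut and the smaller ball still behind its gate; the job is handed in, but no verdict came back.

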